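Load the nut into the bolting fixture and close the keeper

ROBOT

A 7-joint arm with a two-finger parallel gripper is mounted at the origin on a cart in front of the work surface, level with it; the furniture and walls round the work are solid. World frame = base frame: x ahead of the robot, y to its left, z up, the work surface at z = 0. Lengths are in mm, angles in rad, forces in N, time in s.
With the tool pointing down it reaches from about 400 to 850 mm from the base axis. Payload 4.5 kg.
Tool frame: the origin (TCP) lies on the centre line of the jaws, within the pads' length; the fingertips stand 22 mm ahead of it and the grasp point (between the pads) lies 3 mm ahead of it; z points along the fingers, y is the line along which they close (so a half turn about z gives the same grasp; the last joint's range is limited). The gripper opens to 85 mm and grips with 20 to 120 N. Pads are 22 mm wide; open, the fingers measure 114 mm over their backs; the gripper's body (76 mm by 85 mm) begins 54 mm behind the grasp point. The pads swing forward as they close: fully open they stand 13 mm farther back than shut.
Start: joints at [1.283, 0.689, -0.195, 1.565, 0.157, 0.902, -0.215], TCP at [197.702, -592.933, 219.217] pointing down, gripper open.
Joint ranges: [-3.01, 3.01], [-0.46, 2.08], [-1.47, 1.51], [0.13, 2.56], [-1, 4.14], [0.04, 2.09], [-2.66, 2.66]. Speed limits (rad/s): [2.57, 2.57, 3.14, 3.14, 3.14, 3.14, 3.14].

INTERFACE

Orientations are given as a 3x3 rotation matrix whose columns are the frame's x, y, z axes.
In Python, from rig import manip gives the robot as it stands.
- The arm moves only by the tool jog_arm, never from a script. Its argument "commands" is text: rows parted by semicolons, each of 4 numbers parted by spaces: the shift along the tool's x, y, z in cm, then the turn about the tool's z in degrees. A call has 1 to 8 rows; each row shifts and turns the commanded pose from where the row before left it, along the tool's axes as they then stand; what a row does not reach is not made up. A row lasts 1/10 s, in which the tool goes at most 50 mm and 8.59 degrees, less where a joint would pass 70% of its speed; a pose out of reach is approached as far as the arm can. A call is refused whole if a number of a shift passes 5 or a number of a turn 8.59, either way. A call with a gripper value outside its range is refused whole. "hand" is the opening, from 0 (shut) to 1 (fully open), set as the call begins (left out, the last holds). The fingers move at their own pace and stop on an object; "newtons" is the grip in N (left out, the last holds). Time passes only in rows, so rows that do not move let the fingers close. It gives the time, the measured TCP pose, the force, the opening and the grip force at its end, in the units of the state.
- manip.observe(): the state, without advancing time (a new reading comes with each control period).
- manip.read_camera(name): name is "scene" or "top" or "wrist"; returns the picture (400x640x3 uint8, red, green, blue); there is no depth.
- manip.camera_params(name): a dict with "K" (3x3 intrinsics, pixels), "k1" (the pictures are not rectified: a ray, as slopes to the right and down, at radius r is drawn at 1 + k1 r^2 times it, then the intrinsics apply), "rvec" (rotation vector, rad) and "tvec" (3), from world to camera coordinates, as OpenCV has them. Camera axes: x right, y down, z forward; pixel columns grow to the right and rows downward; lengths in mm; the calibration is good to about 2 mm. A picture is of the moment at which its call begins: read the wrist's pose just before it. camera_params takes no time and is no camera call; for the wrist camera it gives the pose at the moment of the call.
- manip.hand_in(): hands the job in; it is judged then, once.
The state is a dict: "time": time; "joint_positions": joint angles; "joint_vel": joint speeds; "joint_efforts": joint torques, N m; "tcp_pos": TCP position; "ee_rot": TCP orientation; "ft_force": force on the tool from outside, world axes, zero at the start; "wrist_torque": the same for the moment, N m; "finger_gap": opening from 0.0 (shut) to 1.0 (fully open); "gripper_force": force on a finger pad.
Only numpy, scipy, OpenCV 4.12 (cv2) and the standard library are available. Lean on these libraries where they do the work, as an engineer would, in place of code of your own. Each camera call takes 0.05 s, during which the arm holds its last target. There are 200 camera calls.

TASK

Get the bolting fixture ready to be turned over: nudge the loose hex nut across the fixture's plate with your fingertips, square it up on the raised fence and slide it along the fence until you feel it drop into the hexagonal pocket and stop, lying flat and fully home. Only push it, with light pressure: do not grip it or lift it off the plate, as a dropped nut bruises the pocket's edge. Then swing the keeper over the nut gently to its stop so that the nut cannot fall out, and leave the bolts, spanner and V-block round the fixture where they are.

Things in the scene. Friction and masses are not known exactly. Their poses are not given: they have to be found in the camera images.
- fixture: bolting fixture, fixed, turned up to 0.3 rad from the robot's axes. Origin: on its underside, z up. Its ground steel plate (x -70 to 59, y -112 to 76 mm) has its top 24 mm above; fence along the far (+x) side, hexagonal pocket in front of it toward +y, keeper post at the +y end. The plate with the pocket is clamped up to 8 mm off its middle setting along y; this is not measured.
- nut: loose steel M24 hex nut, 36 mm across flats, 41.6 across corners, 19 high, about 0.11 kg (varies, as does friction; it slides easily on the plate); starts flat on the plate toward its -y end, 45 mm or more short of its place at the fence, turned anyhow. Origin: centre of its underside; z along the bore; flats face 0, 60, 120.. degrees from its x, corners lie along its y.
- pocket_mid (a point): where the centre of the pocket's flat floor would be at middle setting: the true one is up to 8 mm off along the fixture's y. Floor 8 mm below the plate's top. Hexagon 38 mm across flats, flats square to the fixture's x, corners along y; admits the nut if turned within about 6 degrees. A nut with a flat on the fence is in line with it. Home, it stands 11 mm above the plate.
- fence (a point): on the foot of the fence's working face, at plate level; fixture axes. The fence is a fixed straight bar 10 mm high, 13 mm wide, along the fixture's y; its face looks to -x and runs from 100 mm on the -y side of this point to 80 mm on the +y side.
- keeper_pivot (a point): axis of the keeper's upright hinge, at plate level; fixture axes. A round post, 20 mm across, carries the keeper 13 mm above plate level.
- keeper_knob (a point): on the axis of the keeper's upright black knob, 14 mm across, from 19 to 48 mm above the plate; this point is 35 mm above it, 79 mm from the pivot axis. With x along the keeper's arm and y the way it closes, the knob stands at x 77, y -16 mm from the pivot, on the keeper's trailing edge, so it can be pushed shut from behind.
- keeper (a joint): angle of the swing keeper (rad): 0 shut at its stop, arm pointing from the pivot to pocket_mid; grows as it opens, clockwise from above, to 2.2; starts at 1.5 to 2.1. A C-shaped steel arm 6 mm thick, underside 13 mm above the plate (2 mm over a nut that is home; it strikes one that is not), reaching 87 mm from the pivot. Stays where left; about 1.5 N at the knob moves it.
- spanner_17: bystander: spanner, 209 x 32 x 9 mm, flat on the worktop along the fixture's near side. Origin: centre of the underside.
- hex_bolt_0: bystander: dark bolt stood on its head on the worktop, 52 mm high, off the fixture's -y end. Origin: centre of the underside, z up.
- hex_bolt_1: bystander: bright bolt stood on its head on the worktop, 44 mm high, off the fixture's -y end. Origin: centre of the underside, z up.
- v_block: bystander: steel V-block 55 x 50 x 45 mm on the worktop off the fixture's +y end. Origin: centre of the underside.

How it is judged (in metres and radians):
On the way, in this order (a step that is already met when the one before it is completed fails the run):
1. the nut has dropped into the hexagonal pocket and lies flat on its floor (z of nut in the frame of pocket_mid below 0.0015 m and y of nut in the frame of pocket_mid between -0.011 and 0.011 m and x of nut in the frame of pocket_mid between -0.003 and 0.003 m and angle between nut's own z axis and vertical below 0.04 rad), for 0.2 s.
2. the keeper is swung over the nut to its stop (all of step 1 and value of joint keeper below 0.06 rad), for 0.2 s.
At the end, for the whole second after the job is handed in: The nut lies at rest flat on the floor of the pocket (within 1.5 mm of its depth and 0.04 rad of level, so within the clearance of the pocket wherever that is set) and the keeper is over it within 0.06 rad of its stop and at rest (all of step 2 and linear speed of nut below 0.01 m/s and velocity of joint keeper between -0.05 and 0.05 rad/s); the robot touches nothing.
It fails at once if the nut is lifted: its underside more than 6 mm above the plate's top (z of nut in the frame of fixture above 0.03 m).
It fails at once if the fingers press on the nut with more than 15 N (contact force between the fingers and nut above 15 N).
It fails at once if the fingers or arm press on the fixture's base, fence or keeper with more than 25 N (contact force between any of the arm, the fingers and fixture above 25 N).
It fails at once if a bystander is pushed more than 15 mm from where it stood, or a bolt is knocked over (distance of any of spanner_17, hex_bolt_0, hex_bolt_1, v_block from where it was at the start of the episode above 0.015 m or angle between any of hex_bolt_0, hex_bolt_1's own z axis and vertical above 0.5 rad).
It also fails if it takes over 72 s, if anything falls off the work surface, if the arm or the gripper's body presses on something with over 40 N, if the wrist force passes 120 N, or if a joint passes its speed limit or range.

## Working session

There is one attempt and no reset: what is moved stays moved. The work goes in short steps, Python scripts to look and compute and a tool call to move; the robot and the scene stay as the last step left them, time stands still between calls to the robot, and variables do not carry over. Pictures are saved under pics/ and viewed, at most 10 in all, crops included, and the job is handed in when it is done.

Besides the shell and the picture viewer there is one more tool, called after "Emit:" by a JSON object that holds its "method" and its "body", one argument or row to a line. jog_arm: Moves the arm, as the interface text tells. Its arguments: {"type":"object","properties":{"commands":{"type":"string"},"hand":{"type":"number"},"newtons":{"type":"number"}},"required":["commands"]}

```bash
ls; mkdir -p pics
python3 - <<'E'
from rig import manip
import cv2,numpy as np
for n in ("top","scene"):
    im=manip.read_camera(n); cv2.imwrite(f"pics/{n}0.png",im[:,:,::-1])
    p=manip.camera_params(n); print(n,p)
s=manip.observe(); print(s["time"],s["tcp_pos"],s["ee_rot"],s["finger_gap"],s["ft_force"])
E
```

```text
pics
top {'K': array([[457.1001834 ,   0.        , 321.03901804],
       [  0.        , 457.1001834 , 196.61215005],
       [  0.        ,   0.        ,   1.        ]]), 'k1': 0.01791878780781375, 'rvec': array([ 2.07892672, -2.14497001,  0.18218476]), 'tvec': array([  73.48601605,  553.18441476, 1061.4567298 ])}
scene {'K': array([[501.84600139,   0.        , 332.96659394],
       [  0.        , 501.84600139, 198.36169981],
       [  0.        ,   0.        ,   1.        ]]), 'k1': 0.03739730987867628, 'rvec': array([ 2.05148325, -1.03370828,  0.49156567]), 'tvec': array([-278.36391042,  356.40094436,  624.5515898 ])}
0.1 [ 197.40443252 -592.34686036  218.47098388] [[ 9.48660209e-01  3.16296362e-01 -6.47175561e-04]
 [ 3.16297000e-01 -9.48658948e-01  1.55156614e-03]
 [-1.23194161e-04 -1.67660875e-03 -9.99998587e-01]] 0.9984067285803505 [ 1.3074502   0.2636982  -0.12621696]
```

View pics/top0.png

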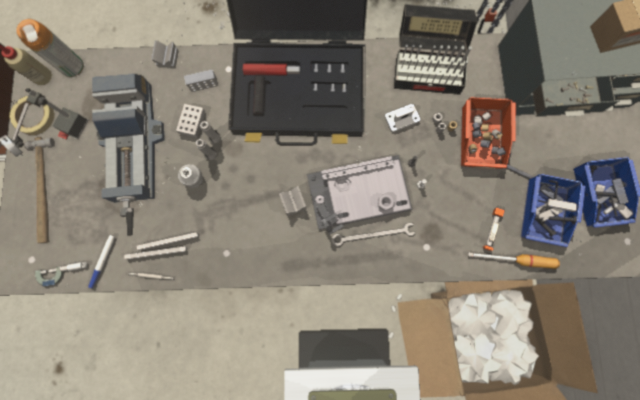

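View pics/scene0.png

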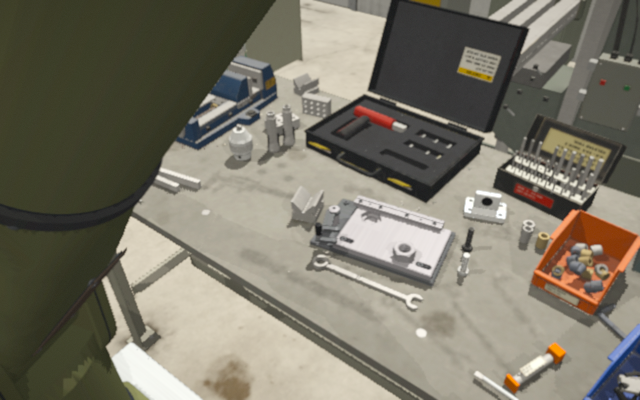

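The top view shows the fixture at about (360,190), with the fence on its far side, the nut near (387,202), the keeper on the left at about (318,195) and the spanner below. I'll enlarge both views.

```bash
cat > h.py <<'E'
import cv2,numpy as np
def cam(p):
    R=cv2.Rodrigues(np.array(p["rvec"]))[0]; return p["K"],p["k1"],R,np.array(p["tvec"]).ravel()
def proj(p,X):
    K,k,R,t=cam(p); c=np.atleast_2d(X)@R.T+t; s=c[:,:2]/c[:,2:]; s=s*(1+k*(s**2).sum(1,keepdims=True))
    return s*[K[0,0],K[1,1]]+K[:2,2]
def ray(p,uv):
    K,k,R,t=cam(p); d=(np.array(uv,float)-K[:2,2])/[K[0,0],K[1,1]]; s=d.copy()
    for _ in range(10): s=d/(1+k*(s@s))
    return -R.T@t, R.T@np.array([*s,1])
def at_z(p,uv,z):
    o,d=ray(p,uv); return o+d*(z-o[2])/d[2]
def tri(obs):
    A=np.zeros((3,3));b=np.zeros(3)
    for p,uv in obs:
        o,d=ray(p,uv); d/=np.linalg.norm(d); M=np.eye(3)-np.outer(d,d); A+=M;b+=M@o
    return np.linalg.solve(A,b)
E
python3 - <<'E'
import cv2
a=cv2.imread("pics/top0.png")[145:255,285:435]; cv2.imwrite("pics/topc.png",cv2.resize(a,None,fx=5.33,fy=5.33,interpolation=cv2.INTER_CUBIC))
a=cv2.imread("pics/scene0.png")[180:315,280:480]; cv2.imwrite("pics/scenec.png",cv2.resize(a,None,fx=4,fy=4,interpolation=cv2.INTER_CUBIC))
E
```

```text
(no output)
```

View pics/topc.png

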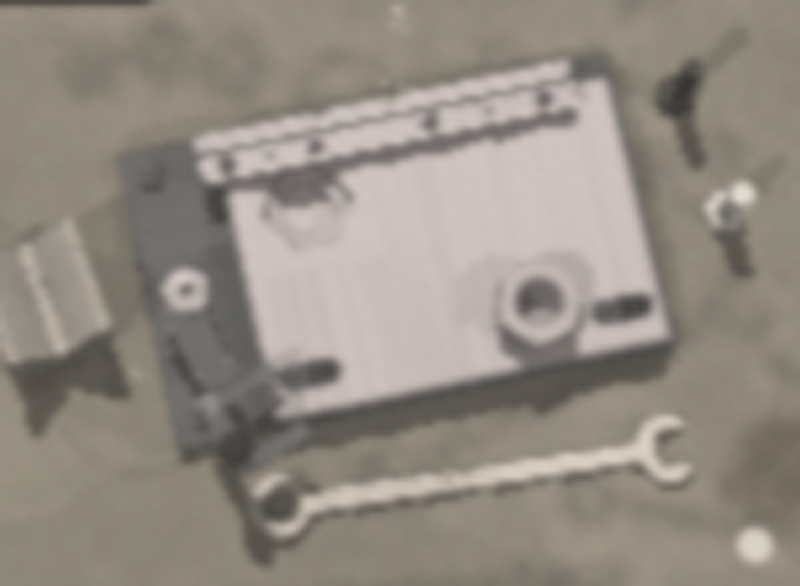

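View pics/scenec.png

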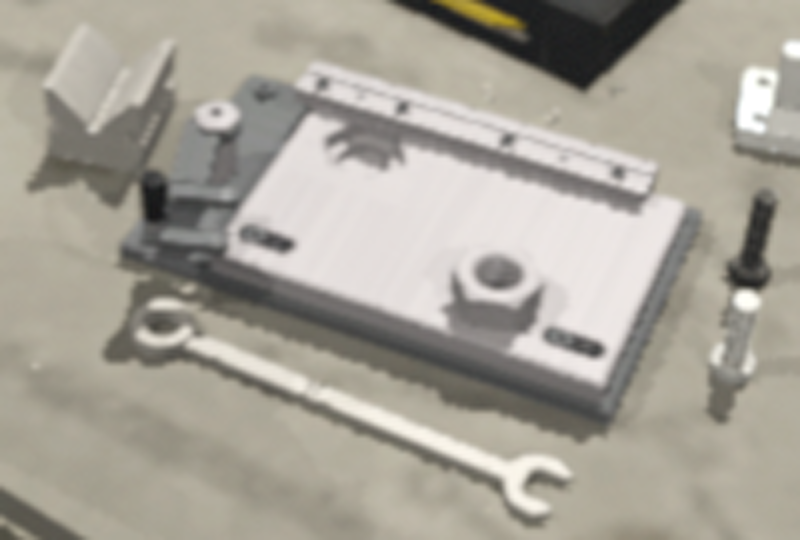

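The top crop shows the nut's top centre at (539,302), the pocket at about (306,212), the post at (185,290) and the knob near (236,440). The scene crop shows them at (497,275), (365,145), (217,117) and (153,180). The keeper is open, pointing at the robot.

Run:
```python
from rig import manip
from h import *
np.set_printoptions(precision=1,suppress=True)
T=manip.camera_params("top");S=manip.camera_params("scene")
ft=lambda u:(np.array(u)+.5)/5.33-.5+[285,145]
fs=lambda u:(np.array(u)+.5)/4-.5+[280,180]
for n,a,b,z in [("nuttop",(539,302),(497,275),43),("pocket",(306,212),(365,145),24),("post",(185,290),(217,117),43),("knobtop",(236,440),(153,178),72),("fenceTopR",(580,108),(655,172),34),("boltdark",(682,92),(765,197),52),("boltbright",(742,193),(745,298),44),("spanL",(280,505),(163,322),9),("platecorner -x-y",(668,345),(605,388),24)]:
    X=tri([(T,ft(a)),(S,fs(b))]); print(n,X,"top@z",at_z(T,ft(a),z),"scene@z",at_z(S,fs(b),z))
A=at_z(T,ft((205,172)),34);B=at_z(T,ft((575,100)),34);d=A-B;print("yaw",np.arctan2(-d[0],d[1]))
w=manip.camera_params("wrist");K,k,R,t=cam(w);print("wrist",K,k,-R.T@t,R.T)
print(manip.observe()["tcp_pos"])
```

```text
nuttop [ 540.5 -101.8   42.3] top@z [ 540.4 -101.8   43. ] scene@z [ 539.8 -102.1   43. ]
pocket [590.5   1.8  29.8] top@z [590.6   3.   24. ] scene@z [597.6   4.1  24. ]
post [551.3  60.5  45.1] top@z [551.5  60.8  43. ] scene@z [553.5  61.8  43. ]
knobtop [477.2  40.   70. ] top@z [477.5  39.5  72. ] scene@z [475.   39.1  72. ]
fenceTopR [ 631.6 -127.6   50.9] top@z [ 634.1 -127.3   34. ] scene@z [ 652.9 -123.    34. ]
boltdark [ 637.1 -175.8   57.1] top@z [ 635.3 -172.    52. ] scene@z [ 647.2 -178.1   52. ]
boltbright [ 587.5 -197.1   47.2] top@z [ 588.3 -197.9   44. ] scene@z [ 590.6 -196.    44. ]
spanL [454.4  19.6   9.5] top@z [454.1  20.    9. ] scene@z [455.2  19.6   9. ]
platecorner -x-y [ 522.6 -164.3   25.5] top@z [ 521.5 -162.8   24. ] scene@z [ 525.5 -165.4   24. ]
yaw 0.16282878915654347
wrist [[306.6   0.  321.1]
 [  0.  306.6 198.7]
 [  0.    0.    1. ]] -0.0502921348842858 [ 270.8 -567.7  374.1] [[ 0.3 -0.9 -0.3]
 [-0.9 -0.3 -0.1]
 [-0.   0.3 -1. ]]
[ 197.4 -592.3  218.5]
```

```bash
cat > plan.py <<'E'
import numpy as np,sys
from rig import manip
def plan(way,step=50.):
    """way: list of (x,y,z,yaw deg of tool x or None); prints jog rows from the measured pose"""
    s=manip.observe(); p=np.array(s["tcp_pos"]);R=np.array(s["ee_rot"]); yaw=np.degrees(np.arctan2(R[1,0],R[0,0]))
    rows=[]
    for x,y,z,w in way:
        w=yaw if w is None else w; g=np.array([x,y,z],float)
        dw=(w-yaw+180)%360-180
        n=int(max(1,np.ceil(np.linalg.norm(g-p)/step),np.ceil(abs(dw)/8.5)))
        d=(g-p)/n
        for _ in range(n):
            a=np.radians(yaw);tx=np.array([np.cos(a),np.sin(a),0]);ty=np.array([np.sin(a),-np.cos(a),0])
            rows.append("%.2f %.2f %.2f %.2f"%(d@tx/10,d@ty/10,-d[2]/10,-dw/n)); yaw+=dw/n
        p=g
    for i in range(0,len(rows),8): print("; ".join(rows[i:i+8]))
    print("t %.1f"%s["time"])
E
python3 - <<'E'
from plan import *
plan([(197.4,-592.3,300,None),(569,-8,260,99.3)])
E
```

```text
0.00 -0.00 -4.08 -0.00; 0.00 -0.00 -4.08 -0.00; 3.84 -3.12 0.29 -5.78; 4.13 -2.72 0.29 -5.78; 4.39 -2.29 0.29 -5.78; 4.59 -1.84 0.29 -5.78; 4.75 -1.36 0.29 -5.78; 4.87 -0.88 0.29 -5.78
4.93 -0.38 0.29 -5.78; 4.94 0.11 0.29 -5.78; 4.91 0.61 0.29 -5.78; 4.82 1.10 0.29 -5.78; 4.69 1.58 0.29 -5.78; 4.50 2.05 0.29 -5.78; 4.27 2.49 0.29 -5.78; 4.00 2.91 0.29 -5.78
t 0.1
```

Emit:
{"method": "jog_arm", "body": {
  "commands": "0 0 -4 0; 0 0 -4 0; 3.8 -3.1 0.3 -5.8; 4.1 -2.7 0.3 -5.8; 4.4 -2.3 0.3 -5.8; 4.6 -1.8 0.3 -5.8; 4.7 -1.4 0.3 -5.8; 4.9 -0.9 0.3 -5.8",
  "hand": 0
}}

```text
time: 0.9
tcp_pos: [356.3, -340.9, 281.0]
ee_rot: [[0.595, 0.803, -0.0], [0.803, -0.595, 0.0], [-0.0, -0.0, -1.0]]
ft_force: [0.7, -0.3, -0.2]
finger_gap: -0.002
gripper_force: 0.0
```

Emit:
{"method": "jog_arm", "body": {
  "commands": "4.9 -0.4 0.3 -5.8; 4.9 0.1 0.3 -5.8; 4.9 0.6 0.3 -5.8; 4.8 1.1 0.3 -5.8; 4.7 1.6 0.3 -5.8; 4.5 2 0.3 -5.8; 4.3 2.5 0.3 -5.8; 4 2.9 0.3 -5.8"
}}

```text
time: 1.7
tcp_pos: [566.4, -6.7, 256.8]
ee_rot: [[-0.171, 0.985, -0.001], [0.985, 0.171, -0.001], [-0.0, -0.001, -1.0]]
ft_force: [0.1, -0.7, 0.4]
finger_gap: -0.001
gripper_force: 0.0
```

Run:
```python
from rig import manip
import cv2,json,numpy as np
p=manip.camera_params("wrist");im=manip.read_camera("wrist")
cv2.imwrite("pics/w1.png",im[:,:,::-1]); json.dump({k:np.array(v).tolist() for k,v in p.items()},open("w1.json","w"))
s=manip.observe();R=s["ee_rot"];print(s["time"],s["tcp_pos"],np.degrees(np.arctan2(R[1][0],R[0][0])),s["finger_gap"],s["ft_force"],s["joint_positions"])
```

```text
1.75 [570.43221236   4.45235081 257.12264751] 100.69746813623331 -0.00011642663915931591 [5.46035855 6.88735515 2.06011983] [ 0.27321418  0.61953175 -0.60687535  1.67971125  0.40395789  0.96397963
 -0.29113554]
```

View pics/w1.png

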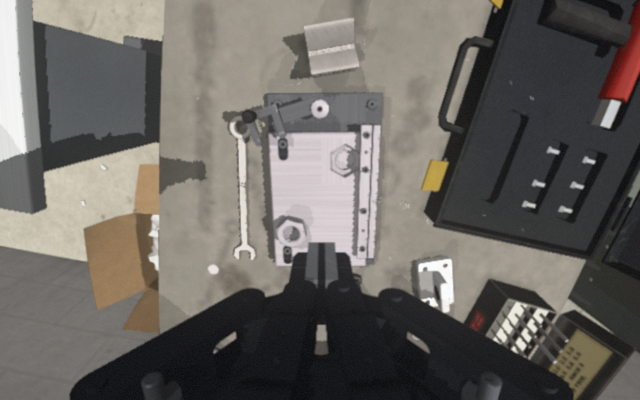

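Wrist view: nut at about (292,233), pocket at about (345,160), fence on the right at x≈365, post at (319,108) and knob near (249,117). I'll settle closer and look again.

Emit:
{"method": "jog_arm", "body": {
  "commands": "-1.5 0 4 1.4; 0 0 4 0; 0 0 0 0; 0 0 0 0; 0 0 0 0"
}}

```text
time: 2.25
tcp_pos: [569.7, -22.5, 179.2]
ee_rot: [[-0.143, 0.99, 0.004], [0.99, 0.143, 0.001], [0.0, 0.004, -1.0]]
ft_force: [0.3, -0.5, 0.4]
finger_gap: -0.005
gripper_force: 0.0
```

Run:
```python
from rig import manip
import cv2,json,numpy as np
p=manip.camera_params("wrist");im=manip.read_camera("wrist")
cv2.imwrite("pics/w2.png",im[:,:,::-1]); json.dump({k:np.array(v).tolist() for k,v in p.items()},open("w2.json","w"))
cv2.imwrite("pics/w2c.png",cv2.resize(im[60:260,230:400,::-1],None,fx=3,fy=3,interpolation=cv2.INTER_CUBIC))
s=manip.observe();R=s["ee_rot"];print(s["time"],s["tcp_pos"],np.degrees(np.arctan2(R[1][0],R[0][0])),s["ft_force"])
```

```text
2.3 [569.7982549  -22.57508437 179.38407886] 98.2445006982052 [ 0.07802602 -0.24970382  0.46511894]
```

View pics/w2c.png

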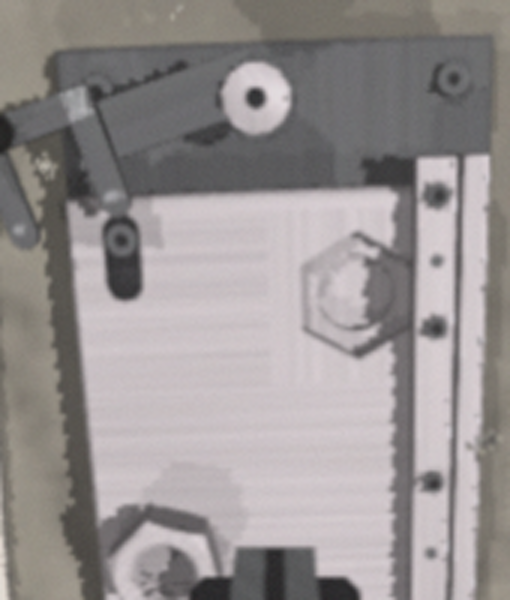

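The crop shows pocket rim corners at (357,233) and (357,356), left rim corners at (303,266) and (303,328), the fence's top front edge at (416,160) to (411,590), the post at (256,97) and the plate's left edge.

Run:
```python
import json
from h import *
np.set_printoptions(precision=1,suppress=True)
p={k:np.array(v) for k,v in json.load(open("w2.json")).items()}
q={k:np.array(v) for k,v in json.load(open("w1.json")).items()}
f=lambda u:(np.array(u)+.5)/3-.5+[230,60]
P=lambda u,z:at_z(p,f(u),z)
t,b,l1,l2=P((357,233),24),P((357,356),24),P((303,266),24),P((303,328),24)
print("pocket",(t+b)/2,np.linalg.norm(t-b),"left",(l1+l2)/2,np.linalg.norm(l1-l2))
F1,F2=P((416,160),34),P((411,590),34);d=F1-F2;d2=t-b
Y=np.arctan2(-d[0],d[1]);print("fence",F1,F2,"yaw",Y,np.degrees(Y),"pocketyaw",np.arctan2(-d2[0],d2[1]))
L1,L2=P((69,205),24),P((98,505),24);d=L1-L2;print("near edge yaw",np.arctan2(-d[0],d[1]))
e1=np.array([np.cos(Y),np.sin(Y),0]);e2=np.array([-np.sin(Y),np.cos(Y),0])
for n,X in dict(F1=F1,F2=F2,pocket=(t+b)/2,post=P((256,97),43),nut=np.array([540.5,-101.8,43]),left=(l1+l2)/2,near1=L1,near2=L2,plateend=P((230,190),24)).items(): print(n,X,X@e1,X@e2)
print("post tri",tri([(p,f((256,97))),(q,(319,108))]))
# nut top-face corners seen in w2
print("nut c",P((151,518),43),P((205,530),43),P((110,555),43))
```

```text
pocket [594.    3.6  24. ] 42.32953740021719 left [575.9   0.4  24. ] 21.343571203366068
fence [604.1  50.8  34. ] [630.9 -99.   34. ] yaw 0.17754654084319238 10.172667457462016 pocketyaw 0.16944963638346597
near edge yaw 0.17566176345005147
F1 [604.1  50.8  34. ] 603.5218704991688 -56.73093086286185
F2 [630.9 -99.   34. ] 603.5218704991688 -208.91364794679566
pocket [594.    3.6  24. ] 585.3074589153864 -101.3833609158644
post [551.5  62.1  43. ] 553.7473139177017 -36.31646349707726
nut [ 540.5 -101.8   43. ] 514.0238963412667 -195.6602258767549
left [575.9   0.4  24. ] 566.8802145642155 -101.31466814605255
near1 [494.3  20.   24. ] 490.06307556103354 -67.57323746259785
near2 [513.1 -86.1  24. ] 489.8598892146533 -175.37700597171224
plateend [546.6  32.3  24. ] 543.7229259481146 -64.72725789165655
post tri [551.   62.1  36.5]
nut c [534.4 -79.7  43. ] [553.4 -81.6  43. ] [521.6 -95.9  43. ]
```

```bash
cat >> plan.py <<'E'
Y=0.1755
def W(a,b): return a*np.cos(Y)-b*np.sin(Y), a*np.sin(Y)+b*np.cos(Y)
def here():
    s=manip.observe();p=s["tcp_pos"];R=s["ee_rot"]
    print("e1 %.1f e2 %.1f z %.1f yaw-100.05 %.2f"%(p[0]*np.cos(Y)+p[1]*np.sin(Y),-p[0]*np.sin(Y)+p[1]*np.cos(Y),p[2],np.degrees(np.arctan2(R[1][0],R[0][0]))-100.05),"F",np.round(s["ft_force"],1),"t %.2f"%s["time"])
def go(*way,step=50.): here(); plan([(*W(a,b),z,100.05) for a,b,z in way],step)
E
python3 - <<'E'
from plan import *
from h import at_z
go((467,-195.5,120),(467,-195.5,50))
E
```

```text
e1 557.1 e2 -121.7 z 179.4 yaw-100.05 -1.81 F [ 0.1 -0.2  0.5] t 2.30
-2.55 -2.92 1.98 -0.60; -2.52 -2.95 1.98 -0.60; -2.49 -2.98 1.98 -0.60; 0.00 0.00 3.50 -0.00; 0.00 0.00 3.50 -0.00
t 2.3
```

Emit:
{"method": "jog_arm", "body": {
  "commands": "-2.5 -2.9 2 -0.6; -2.5 -2.9 2 -0.6; -2.5 -3 2 -0.6; 0 0 3.5 0; 0 0 3 0; 0 0 0.5 0; 0 0 0 0; 0 0 0 0"
}}

```text
time: 3.1
tcp_pos: [494.6, -110.5, 48.8]
ee_rot: [[-0.175, 0.985, 0.003], [0.985, 0.175, -0.0], [-0.001, 0.003, -1.0]]
ft_force: [-0.4, 0.4, -0.7]
finger_gap: -0.003
gripper_force: 0.0
```

```bash
python3 -c "
from plan import *
here()"
```

```text
e1 467.7 e2 -195.1 z 48.8 yaw-100.05 0.01 F [-0.4  0.4 -0.7] t 3.10
```

Emit:
{"method": "jog_arm", "body": {
  "commands": "0 0.5 -0.2 0; 0 0.3 0 0; 0 0.3 0 0; 0 0.3 0 0; 0 0.3 0 0; 0 0.3 0 0; 0 0.3 0 0; 0 0.3 0 0"
}}

```text
time: 3.9
tcp_pos: [518.7, -106.2, 49.1]
ee_rot: [[-0.174, 0.985, -0.0], [0.985, 0.174, -0.0], [-0.0, -0.0, -1.0]]
ft_force: [-0.1, 0.1, 0.5]
finger_gap: 0.0
gripper_force: 0.0
```

Emit:
{"method": "jog_arm", "body": {
  "commands": "0 0.4 0 0; 0 0.4 0 0; 0 0.4 0 0; 0 0.4 0 0; 0 0.4 0 0; 0 0.4 0 0; 0 0.4 0 0; 0 0.4 0 0"
}}

```text
time: 4.7
tcp_pos: [550.3, -100.6, 49.2]
ee_rot: [[-0.174, 0.985, -0.0], [0.985, 0.174, -0.0], [-0.0, -0.0, -1.0]]
ft_force: [-0.5, -0.1, 1.5]
finger_gap: -0.002
gripper_force: 0.0
```

Run:
```python
from plan import *
import cv2
here()
t=manip.read_camera("top");s=manip.read_camera("scene")
a=cv2.resize(t[145:245,300:430,::-1],None,fx=3,fy=3,interpolation=cv2.INTER_CUBIC)
b=cv2.resize(s[180:300,330:460,::-1],None,fx=3,fy=3,interpolation=cv2.INTER_CUBIC)[:300]
cv2.imwrite("pics/c1.png",np.hstack([a,b]))
```

```text
e1 524.3 e2 -195.1 z 49.2 yaw-100.05 -0.01 F [-0.5 -0.1  1.5] t 4.70
```

View pics/c1.png

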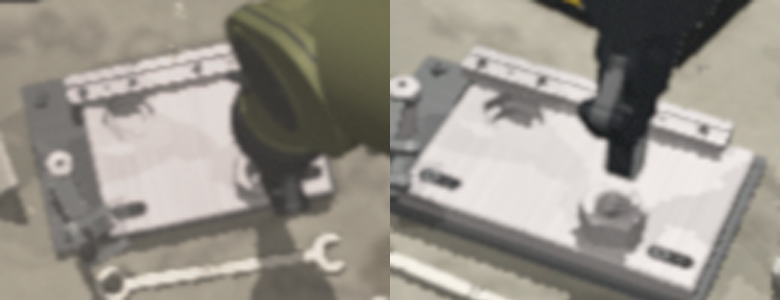

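The scene half shows the nut apparently unmoved, with its top near scene pixel (404,250) and the fingertip beside it at about (407,239). I'll check that by projecting the tip.

Run:
```python
from rig import manip
from h import *
import json
S=manip.camera_params("scene")
for z in (27,35,45,60): print(z,proj(S,[550.3,-100.6,z]).round(0))
print("nut initial top",proj(S,[540.5,-101.8,43]).round(0),"bottom",proj(S,[540.5,-101.8,24]).round(0))
im=manip.read_camera("wrist");p=manip.camera_params("wrist")
print("wrist tip",proj(p,[550.3,-100.6,27.2]),"nut init top",proj(p,[540.5,-101.8,43]), "fence/pocket",proj(p,[594,3.6,24]))
cv2.imwrite("pics/w3.png",cv2.resize(im[140:400,160:480,::-1],None,fx=2,fy=2,interpolation=cv2.INTER_CUBIC))
```

```text
27 [[405. 251.]]
35 [[406. 248.]]
45 [[406. 244.]]
60 [[407. 238.]]
nut initial top [[404. 248.]] bottom [[403. 256.]]
wrist tip [[322.38973881 231.27865617]] nut init top [[305.50413176 241.47523817]] fence/pocket [[432.92991942  70.61939622]]
```

View pics/w3.png

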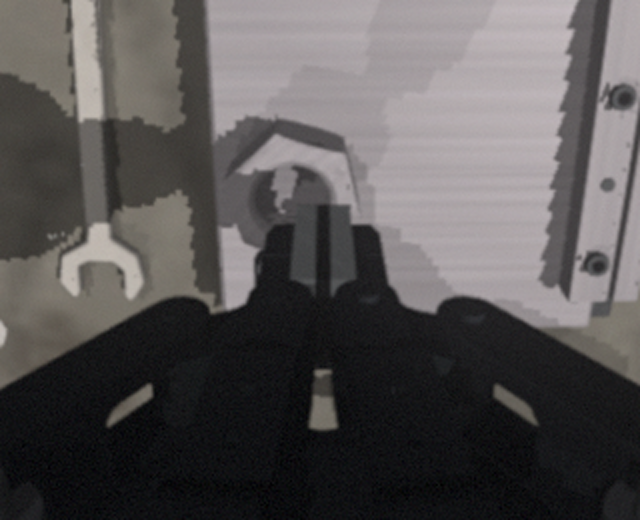

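The wrist picture shows the nut unmoved at about (305,237), with the fingertip front edge at (321,242) overlapping it. So the tip seems to be above the nut; I'll work out how far the tip really reaches.

Run:
```python
from plan import *
from h import *
here()
s=manip.observe();p=manip.camera_params("wrist");S=manip.camera_params("scene");T=np.array(s["tcp_pos"]);R=np.array(s["ee_rot"])
for x in (0,11):
  for z in (-10,0,10,22): print(x,z,proj(p,T+R@[x,0,z]).round(1),proj(p,T+R@[x,8.5,z]).round(1),"scene",proj(S,T+R@[x,0,z]).round(1))
```

```text
e1 524.3 e2 -195.1 z 49.2 yaw-100.05 -0.01 F [ 0.  -0.5 -0.4] t 4.85
0 -10 [[322.6 255.6]] [[338.6 255.6]] scene [[406.9 238.1]]
0 0 [[322.5 247. ]] [[337.6 247. ]] scene [[406.4 242.2]]
0 10 [[322.4 239.4]] [[336.8 239.4]] scene [[405.9 246.2]]
0 22 [[322.4 231.2]] [[335.9 231.2]] scene [[405.3 251. ]]
11 -10 [[322.6 236.7]] [[338.9 236.7]] scene [[401.  236.1]]
11 0 [[322.5 229. ]] [[337.9 229. ]] scene [[400.6 240.3]]
11 10 [[322.5 222.2]] [[337.1 222.2]] scene [[400.1 244.3]]
11 22 [[322.4 214.9]] [[336.1 214.8]] scene [[399.6 249.1]]
```

Emit:
{"method": "jog_arm", "body": {
  "commands": "0 0 -0.8 0; 0 1.5 0 0; 0 1.7 0 0; 0 0 0.8 0; 0 0 0.3 0; 0 0 0.2 0; 0 0 0 0; 0 0 0 0"
}}

```text
time: 5.65
tcp_pos: [580.9, -95.3, 44.1]
ee_rot: [[-0.174, 0.985, -0.001], [0.985, 0.174, -0.0], [-0.0, -0.001, -1.0]]
ft_force: [0.3, 0.3, -0.2]
finger_gap: 0.003
gripper_force: 0.0
```

Emit:
{"method": "jog_arm", "body": {
  "commands": "0 0 0.2 0; 0 0 0.2 0; 0 0 0 0"
}}

```text
time: 5.95
tcp_pos: [581.3, -95.1, 39.9]
ee_rot: [[-0.174, 0.985, -0.0], [0.985, 0.174, -0.0], [-0.0, -0.0, -1.0]]
ft_force: [0.0, 0.5, 0.2]
finger_gap: -0.002
gripper_force: 0.0
```

Run:
```python
from plan import *
import cv2
here()
t=manip.read_camera("scene")
cv2.imwrite("pics/c2.png",np.hstack([cv2.resize(t[190:290,345:455,::-1],None,fx=3.6,fy=3.6,interpolation=cv2.INTER_CUBIC),cv2.resize(manip.read_camera("wrist")[140:300,200:376,::-1],(396,360),interpolation=cv2.INTER_CUBIC)]))
```

```text
e1 555.8 e2 -195.2 z 39.9 yaw-100.05 -0.01 F [0.  0.5 0.2] t 5.95
```

View pics/c2.png

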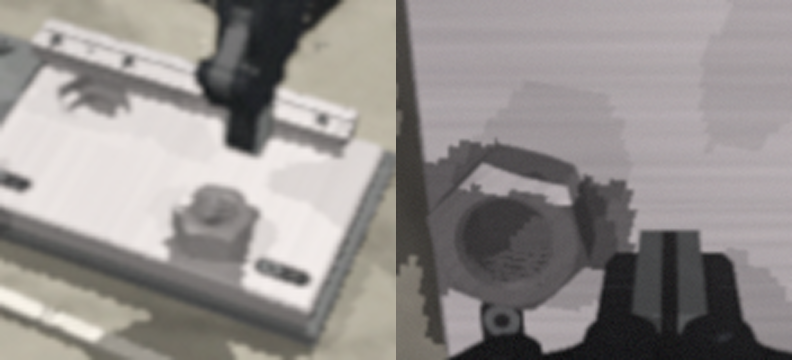

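The scene half shows the fingertip bottom edge running from about (409,230) to (418.5,232.5) in full-image pixels, well above the plate. The wrist half shows the tip edge at row 242.7. The nut has not moved.

Run:
```python
from plan import *
from h import *
np.set_printoptions(precision=1,suppress=True)
s=manip.observe();p=manip.camera_params("wrist");S=manip.camera_params("scene");T=np.array(s["tcp_pos"]);R=np.array(s["ee_rot"])
for u,w in (((408.9,229.7),(308.5,242.7)),((408.9,229.7),(321.5,242.7))):
  X=tri([(S,u),(p,w)]);print(X,R.T@(X-T))
# nut now
print(at_z(p,((505-396)/2.25+200,243/2.25+140),43))
for x in(-11,0,11):
  for z in (0,10,22): print(x,z,proj(S,T+R@[x,0,z]).round(1))
print(s["joint_positions"],s["ee_rot"][2])
```

```text
[574.3 -88.9  54. ] [  7.3  -6.1 -13.9]
[579.9 -88.   50.3] [  7.2  -0.4 -10.1]
[ 540.9 -101.5   43. ]
-11 0 [[417.7 236.8]]
-11 10 [[417.2 240.8]]
-11 22 [[416.5 245.5]]
0 0 [[412.  234.9]]
0 10 [[411.5 238.9]]
0 22 [[410.8 243.6]]
11 0 [[406.3 233.1]]
11 10 [[405.8 237.1]]
11 22 [[405.2 241.8]]
[ 0.3  0.9 -0.4  1.8  0.7  0.6 -0.3] [-0. -0. -1.]
```

The images put the fingertips about 10 mm behind the reported TCP, not 22 mm ahead. At a TCP height of 40 mm there was also no plate contact. I'll open the fingers slightly for a V-shaped push and find the plate by gentle touch.

Emit:
{"method": "jog_arm", "body": {
  "commands": "0 0.6 -0.5 0; 0 0 0 0; 0 0 0 0; 0 0 0.5 0; 0 0 0.4 0; 0 0 0.4 0; 0 0 0.2 0; 0 0 0 0",
  "hand": 0.24
}}

```text
time: 6.85
tcp_pos: [587.0, -94.0, 29.6]
ee_rot: [[-0.174, 0.985, -0.001], [0.985, 0.174, -0.0], [0.0, -0.001, -1.0]]
ft_force: [-0.0, 0.0, 0.8]
finger_gap: 0.24
gripper_force: 0.0
```

Emit:
{"method": "jog_arm", "body": {
  "commands": "0 0 0.2 0; 0 0 0.2 0; 0 0 0.2 0; 0 0 0 0"
}}

```text
time: 7.25
tcp_pos: [587.3, -94.1, 23.9]
ee_rot: [[-0.174, 0.985, -0.0], [0.985, 0.174, -0.0], [-0.0, -0.0, -1.0]]
ft_force: [-0.2, 0.4, 0.6]
finger_gap: 0.236
gripper_force: 0.0
```

Emit:
{"method": "jog_arm", "body": {
  "commands": "0 0 0.1 0; 0 0 0.1 0; 0 0 0 0"
}}

```text
time: 7.55
tcp_pos: [587.4, -94.0, 22.1]
ee_rot: [[-0.174, 0.985, -0.0], [0.985, 0.174, -0.0], [-0.0, -0.0, -1.0]]
ft_force: [0.1, -0.2, 0.7]
finger_gap: 0.24
gripper_force: 0.0
```

Emit:
{"method": "jog_arm", "body": {
  "commands": "0 0 0.1 0; 0 0 0.1 0; 0 0 0.1 0; 0 0 0 0"
}}

```text
time: 7.95
tcp_pos: [587.3, -94.0, 19.0]
ee_rot: [[-0.174, 0.985, -0.0], [0.985, 0.174, -0.0], [-0.0, -0.0, -1.0]]
ft_force: [0.2, 0.2, -0.0]
finger_gap: 0.244
gripper_force: 0.0
```

Emit:
{"method": "jog_arm", "body": {
  "commands": "0 0 0.1 0; 0 0 0.1 0; 0 0 0 0"
}}

```text
time: 8.25
tcp_pos: [587.3, -94.0, 17.0]
ee_rot: [[-0.174, 0.985, -0.0], [0.985, 0.174, -0.0], [-0.0, -0.0, -1.0]]
ft_force: [1.4, -0.5, 0.3]
finger_gap: 0.241
gripper_force: 0.0
```

Emit:
{"method": "jog_arm", "body": {
  "commands": "0 0 0.1 0; 0 0 0.1 0; 0 0 0 0"
}}

```text
time: 8.55
tcp_pos: [587.4, -94.1, 15.0]
ee_rot: [[-0.174, 0.985, -0.0], [0.985, 0.174, -0.0], [-0.0, -0.0, -1.0]]
ft_force: [0.0, 0.2, -0.2]
finger_gap: 0.241
gripper_force: 0.0
```

Emit:
{"method": "jog_arm", "body": {
  "commands": "0 0 0.1 0; 0 0 0 0"
}}

```text
time: 8.75
tcp_pos: [587.4, -94.1, 14.1]
ee_rot: [[-0.174, 0.985, -0.0], [0.985, 0.174, -0.0], [-0.0, -0.0, -1.0]]
ft_force: [0.2, 0.1, -1.3]
finger_gap: 0.239
gripper_force: 0.0
```

Emit:
{"method": "jog_arm", "body": {
  "commands": "0 0 0.1 0; 0 0 0 0"
}}

```text
time: 8.95
tcp_pos: [587.4, -94.1, 13.1]
ee_rot: [[-0.174, 0.985, -0.0], [0.985, 0.174, -0.0], [-0.0, -0.0, -1.0]]
ft_force: [0.5, 1.4, -0.7]
finger_gap: 0.24
gripper_force: 0.0
```

Emit:
{"method": "jog_arm", "body": {
  "commands": "0 0 0.1 0; 0 0 0 0"
}}

```text
time: 9.15
tcp_pos: [587.5, -94.0, 12.2]
ee_rot: [[-0.174, 0.985, 0.0], [0.985, 0.174, -0.0], [-0.0, 0.0, -1.0]]
ft_force: [0.3, -0.7, -0.3]
finger_gap: 0.244
gripper_force: 0.0
```

Emit:
{"method": "jog_arm", "body": {
  "commands": "0 0 0.1 0; 0 0 0 0"
}}

```text
time: 9.35
tcp_pos: [587.5, -94.1, 12.1]
ee_rot: [[-0.174, 0.985, 0.0], [0.985, 0.174, -0.001], [-0.001, 0.0, -1.0]]
ft_force: [-1.7, -0.5, 7.4]
finger_gap: 0.24
gripper_force: 4.1
```

Emit:
{"method": "jog_arm", "body": {
  "commands": "0 0 -1 0; 0 0 -2.5 0; 0 -3 0 0; 0 -4 0 0; 0 -3 0 0; 0 0 2 0; 0 0 1 0; 0 0 0 0"
}}

```text
time: 10.15
tcp_pos: [489.4, -111.0, 15.4]
ee_rot: [[-0.175, 0.985, -0.001], [0.985, 0.175, 0.0], [0.0, -0.001, -1.0]]
ft_force: [-0.6, 0.8, 0.5]
finger_gap: 0.243
gripper_force: 0.0
```

```bash
python3 -c "
from plan import *
here()"
```

```text
e1 462.4 e2 -194.8 z 15.4 yaw-100.05 0.03 F [-0.6  0.8  0.5] t 10.15
```

Emit:
{"method": "jog_arm", "body": {
  "commands": "0 0.3 0 0; 0 0.3 0 0; 0 0.3 0 0; 0 0.3 0 0; 0 0.3 0 0; 0 0.3 0 0; 0 0.3 0 0; 0 0.3 0 0"
}}

```text
time: 10.95
tcp_pos: [512.8, -107.3, 16.2]
ee_rot: [[-0.174, 0.985, -0.0], [0.985, 0.174, -0.0], [-0.0, -0.0, -1.0]]
ft_force: [0.0, 0.8, 1.6]
finger_gap: 0.239
gripper_force: 0.1
```

Emit:
{"method": "jog_arm", "body": {
  "commands": "0 0.3 0 0; 0 0.3 0 0; 0 0.3 0 0; 0 0.3 0 0; 0 0.3 0 0; 0 0.3 0 0; 0 0.3 0 0; 0 0.3 0 0"
}}

```text
time: 11.75
tcp_pos: [536.5, -103.1, 16.2]
ee_rot: [[-0.174, 0.985, -0.0], [0.985, 0.174, -0.0], [-0.0, -0.0, -1.0]]
ft_force: [-0.6, 0.2, 0.4]
finger_gap: 0.24
gripper_force: 0.1
```

```bash
cat > nut.py <<'E'
from plan import *
from h import *
here()
# compare wrist pictures by drawing the nut model: edges of hex top, best-fit by gradient search
def nutfit(c0,z=43,span=8,save=None):
    p=manip.camera_params("wrist");im=manip.read_camera("wrist")
    g=cv2.GaussianBlur(cv2.cvtColor(im,cv2.COLOR_RGB2GRAY),(0,0),1.2).astype(np.float32)
    G=cv2.magnitude(cv2.Sobel(g,cv2.CV_32F,1,0),cv2.Sobel(g,cv2.CV_32F,0,1)); G=np.minimum(G,80)
    if save: cv2.imwrite(save,im[:,:,::-1])
    best=None
    from itertools import product
    s=np.linspace(0,1,15)[:,None]
    for st,ca,cb,ct in ((2,*c0,0),(0.5,None,None,None)):
        if ca is None: _,ca,cb,ct=best; best=None; ra=np.arange(-2,2.1,st);rt=np.arange(-5,5.1,1)
        else: ra=np.arange(-span,span+.1,st); rt=np.arange(-30,30,4)
        for da,db,dt in product(ra,ra,rt):
            a,b,t=ca+da,cb+db,ct+dt
            k=np.radians(90+t+60*np.arange(7)); H=np.c_[a+20.8*np.cos(k),b+20.8*np.sin(k)]
            L=np.vstack([H[i]*(1-s)+H[i+1]*s for i in range(6)]); 
            x,y=W(L[:,0],L[:,1]); uv=proj(p,np.c_[x,y,np.full(len(x),z)]).round().astype(int)
            ok=(uv[:,0]>0)&(uv[:,0]<640)&(uv[:,1]>0)&(uv[:,1]<240)
            if ok.sum()<30: continue
            v=G[uv[ok,1],uv[ok,0]].mean()
            if best is None or v>best[0]: best=(v,a,b,t)
    print("nut score %.1f e1 %.1f e2 %.1f turn %.1f deg"%best); return best
E
python3 -c "
from nut import *
nutfit((535,-194),save='pics/w4.png')"
```

```text
e1 510.2 e2 -195.1 z 16.2 yaw-100.05 -0.01 F [-0.6  0.2  0.4] t 11.75
nut score 71.3 e1 541.5 e2 -188.5 turn -1.0 deg
```

```bash
sed -i 's/def nutfit(c0,z=43,span=8,save=None):/def nutfit(c0,z=43,span=8,save=None,cam="wrist",rmax=240):/; s/camera_params("wrist");im=manip.read_camera("wrist")/camera_params(cam);im=manip.read_camera(cam)/; s/uv\[:,1\]<240/uv[:,1]<rmax/' nut.py
python3 -c "
from nut import *
nutfit((541,-192),cam='scene',rmax=400)
nutfit((541,-192),span=14)
im=cv2.imread('pics/w4.png');p=manip.camera_params('wrist')
for (a,b,t),c in (((541.5,-188.5,-1),(0,0,255)),):
    k=np.radians(90+t+60*np.arange(7));x,y=W(a+20.8*np.cos(k),b+20.8*np.sin(k))
    for z in (43,24): cv2.polylines(im,[proj(p,np.c_[x,y,0*x+z]).round().astype(np.int32)],True,c if z==43 else (0,200,0),1)
cv2.imwrite('pics/w4c.png',cv2.resize(im[130:330,200:440],None,fx=3,fy=3))
"
```

```text
e1 511.0 e2 -195.1 z 16.2 yaw-100.05 -0.01 F [ 1.3 -0.8  0.1] t 11.80
nut score 61.7 e1 531.0 e2 -191.0 turn 13.0 deg
nut score 70.4 e1 542.0 e2 -188.5 turn 1.0 deg
```

View pics/w4c.png

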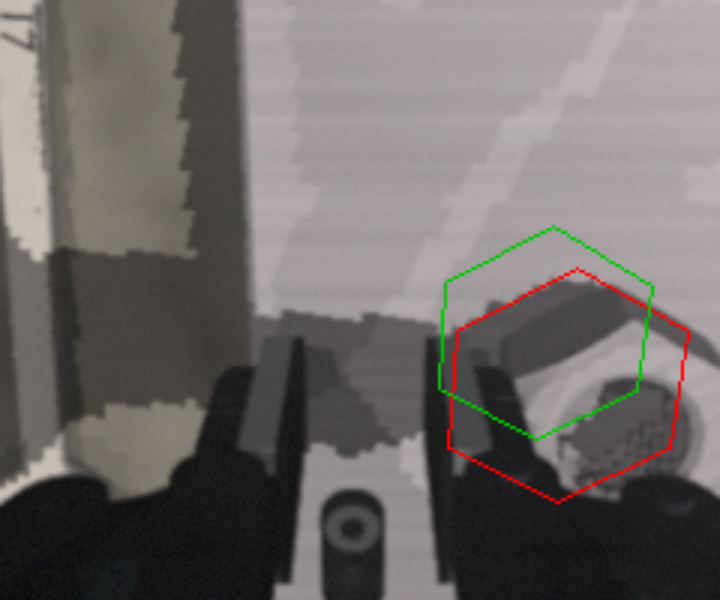

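The picture shows the right-hand finger against the nut's near side, with the bore centre at about full-image (412,276). My hex fit locked onto the wrong edges, so I'll restrict it to non-gripper pixels and add the bore.

```bash
cat > nut.py <<'E'
from plan import *
from h import *
from itertools import product
def nutfit(c0,z=43,span=8,img=None,p=None,tr=30):
    p=p or manip.camera_params("wrist");im=manip.read_camera("wrist") if img is None else img
    gr=cv2.cvtColor(im,cv2.COLOR_RGB2GRAY); g=cv2.GaussianBlur(gr,(0,0),1.).astype(np.float32)
    G=np.minimum(cv2.magnitude(cv2.Sobel(g,cv2.CV_32F,1,0),cv2.Sobel(g,cv2.CV_32F,0,1)),80)
    tool=cv2.dilate(cv2.morphologyEx((gr<45).astype(np.uint8),cv2.MORPH_OPEN,np.ones((5,5))),np.ones((7,7)))
    s=np.linspace(0,1,12)[:,None]; res=[]
    ce=[np.array([*c0,0.])]
    c=ce[0];ra=np.arange(-span,span+.1,2);rt=np.arange(-tr,tr,4)
    for it in range(2):
        best=None
        for da,db,dt in product(ra,ra,rt):
            a,b,t=c+[da,db,dt]
            k=np.radians(90+t+60*np.arange(7)); H=np.c_[a+20.8*np.cos(k),b+20.8*np.sin(k)]
            L=np.vstack([H[i]*(1-s)+H[i+1]*s for i in range(6)])
            q=np.arange(36)*np.pi/18; B=np.c_[a+12.5*np.cos(q),b+12.5*np.sin(q)]
            L=np.vstack([L,B]); x,y=W(L[:,0],L[:,1]); uv=proj(p,np.c_[x,y,np.full(len(x),z)]).round().astype(int)
            ok=(uv[:,0]>0)&(uv[:,0]<640)&(uv[:,1]>0)&(uv[:,1]<400); uv=uv[ok]
            uv=uv[tool[uv[:,1],uv[:,0]]==0]
            if len(uv)<35: continue
            v=G[uv[:,1],uv[:,0]].mean()
            if best is None or v>best[0]: best=(v,a,b,t,len(uv))
        c=np.array(best[1:4]);ra=np.arange(-2,2.1,.5);rt=np.arange(-5,5.1,1)
    print("nut score %.1f e1 %.1f e2 %.1f turn %.1f n %d"%best); return best
E
python3 -c "
from nut import *
here()
p=manip.camera_params('wrist');X=at_z(p,(411.7,275.7),43);print('bore',X[0]*np.cos(Y)+X[1]*np.sin(Y),-X[0]*np.sin(Y)+X[1]*np.cos(Y))
im=cv2.imread('pics/w4.png')[:,:,::-1].copy()
nutfit((548,-196),img=im,p=p)
for d in (10.2,19,25): print(d,proj(p,np.array([*W(510.5+d,-184),28.])))
"
```

```text
e1 510.4 e2 -195.1 z 16.2 yaw-100.05 -0.01 F [-0.1 -0.5 -0.5] t 11.90
bore 553.4175086925479 -197.14151774574003
nut score 62.7 e1 552.0 e2 -197.5 turn 0.0 n 57
10.2 [[342.6926706  237.96191886]]
19 [[359.78650918 237.92807842]]
25 [[371.42213759 237.89793155]]
```

Emit:
{"method": "jog_arm", "body": {
  "commands": "0 0.4 0 0; 0 0.4 0 0; 0 0.4 0 0; 0 0.4 0 0; 0 0.4 0 0; 0 0.4 0 0; 0 0.3 0 0; 0 0.1 0 0"
}}

```text
time: 12.7
tcp_pos: [564.3, -98.1, 16.2]
ee_rot: [[-0.174, 0.985, 0.001], [0.985, 0.174, 0.0], [0.0, 0.001, -1.0]]
ft_force: [-1.1, 0.1, -0.0]
finger_gap: 0.244
gripper_force: 0.2
```

Emit:
{"method": "jog_arm", "body": {
  "commands": "0 0.1 0 0; 0 0.1 0 0; 0 0 0 0"
}}

```text
time: 13.0
tcp_pos: [565.9, -97.8, 16.2]
ee_rot: [[-0.174, 0.985, 0.0], [0.985, 0.174, -0.0], [-0.0, 0.0, -1.0]]
ft_force: [0.0, -0.9, 0.3]
finger_gap: 0.239
gripper_force: 0.0
```

Emit:
{"method": "jog_arm", "body": {
  "commands": "0 0.1 0 0; 0 0.1 0 0; 0 0 0 0"
}}

```text
time: 13.3
tcp_pos: [568.0, -97.5, 16.2]
ee_rot: [[-0.174, 0.985, 0.0], [0.985, 0.174, 0.0], [-0.0, 0.0, -1.0]]
ft_force: [-0.1, 0.2, 0.5]
finger_gap: 0.236
gripper_force: 0.0
```

```bash
python3 -c "
from nut import *
here()
nutfit((584,-197))"
```

```text
e1 542.2 e2 -195.1 z 16.2 yaw-100.05 -0.01 F [-0.1  0.2  0.5] t 13.30
nut score 63.2 e1 584.0 e2 -197.5 turn 1.0 n 57
```

Emit:
{"method": "jog_arm", "body": {
  "commands": "0 0.1 0 0; 0 0 0 0"
}}

```text
time: 13.55
tcp_pos: [568.9, -97.3, 16.2]
ee_rot: [[-0.174, 0.985, 0.0], [0.985, 0.174, 0.0], [-0.0, 0.0, -1.0]]
ft_force: [0.4, 0.2, 1.1]
finger_gap: 0.241
gripper_force: 0.0
```

Emit:
{"method": "jog_arm", "body": {
  "commands": "0 0.05 0 0; 0 0 0 0"
}}

```text
time: 13.75
tcp_pos: [569.3, -97.2, 16.2]
ee_rot: [[-0.174, 0.985, 0.0], [0.985, 0.174, -0.0], [-0.0, 0.0, -1.0]]
ft_force: [-0.0, -0.6, -0.6]
finger_gap: 0.239
gripper_force: 0.1
```

Emit:
{"method": "jog_arm", "body": {
  "commands": "0 0.05 0 0; 0 0 0 0"
}}

```text
time: 13.95
tcp_pos: [569.8, -97.2, 16.2]
ee_rot: [[-0.174, 0.985, 0.0], [0.985, 0.174, -0.0], [-0.0, 0.0, -1.0]]
ft_force: [-0.8, 0.4, -0.5]
finger_gap: 0.242
gripper_force: 0.1
```

Emit:
{"method": "jog_arm", "body": {
  "commands": "0 0.05 0 0; 0 0 0 0"
}}

```text
time: 14.15
tcp_pos: [570.3, -97.1, 16.2]
ee_rot: [[-0.174, 0.985, 0.0], [0.985, 0.174, -0.0], [-0.0, 0.0, -1.0]]
ft_force: [-0.2, -0.1, -0.4]
finger_gap: 0.242
gripper_force: 0.1
```

Emit:
{"method": "jog_arm", "body": {
  "commands": "0 0.05 0 0; 0 0 0 0"
}}

```text
time: 14.35
tcp_pos: [570.7, -97.0, 16.2]
ee_rot: [[-0.174, 0.985, 0.0], [0.985, 0.174, -0.0], [-0.0, 0.0, -1.0]]
ft_force: [-0.7, 0.1, 0.2]
finger_gap: 0.241
gripper_force: 0.1
```

Emit:
{"method": "jog_arm", "body": {
  "commands": "0 0.05 0 0; 0 0 0 0"
}}

```text
time: 14.55
tcp_pos: [570.8, -97.1, 16.1]
ee_rot: [[-0.174, 0.985, -0.001], [0.985, 0.174, -0.0], [-0.0, -0.001, -1.0]]
ft_force: [-2.0, 0.0, 0.5]
finger_gap: 0.239
gripper_force: 0.6
```

Emit:
{"method": "jog_arm", "body": {
  "commands": "0 0.05 0 0; 0 0 0 0"
}}

```text
time: 14.75
tcp_pos: [570.9, -97.1, 16.1]
ee_rot: [[-0.174, 0.985, -0.002], [0.985, 0.174, -0.001], [-0.0, -0.002, -1.0]]
ft_force: [-3.3, -0.1, 1.6]
finger_gap: 0.24
gripper_force: 1.4
```

Emit:
{"method": "jog_arm", "body": {
  "commands": "0 0.05 0 0; 0 0 0 0"
}}

```text
time: 14.95
tcp_pos: [570.9, -97.1, 16.0]
ee_rot: [[-0.174, 0.985, -0.002], [0.985, 0.174, -0.001], [-0.0, -0.003, -1.0]]
ft_force: [-4.7, 0.2, 2.8]
finger_gap: 0.24
gripper_force: 2.5
```

```bash
python3 -c "
from nut import *
here()
nutfit((586,-197))
go((545-8,-195,16.2),(537,-195,48),(586.5,-246,48),(586.5,-246,26))"
```

```text
e1 545.2 e2 -195.3 z 16.0 yaw-100.05 -0.01 F [-4.7  0.2  2.8] t 14.95
nut score 65.2 e1 587.0 e2 -197.5 turn 1.0 n 60
e1 545.2 e2 -195.3 z 16.0 yaw-100.05 -0.02 F [-5.3 -0.6  2.2] t 15.00
0.03 -0.82 -0.02 -0.02; 0.00 0.00 -3.18 -0.00; -2.55 2.48 -0.00 -0.00; -2.55 2.48 -0.00 -0.00; 0.00 0.00 2.20 -0.00
t 15.0
```

Emit:
{"method": "jog_arm", "body": {
  "commands": "0 -0.8 0 0; 0 0 -3.2 0; -2.5 2.5 0 0; -2.4 2.5 0 0; 0 0 1.2 0; 0 0 0.7 0; 0 0 0.3 0; 0 0 0 0"
}}

```text
time: 15.8
tcp_pos: [621.0, -136.5, 25.5]
ee_rot: [[-0.176, 0.984, -0.002], [0.984, 0.176, 0.001], [0.001, -0.002, -1.0]]
ft_force: [-1.3, -0.1, 1.0]
finger_gap: 0.243
gripper_force: 0.0
```

```bash
python3 -c "
from nut import *
here()
nutfit((586,-197))"
```

```text
e1 587.7 e2 -242.8 z 25.5 yaw-100.05 0.09 F [-1.3 -0.1  1. ] t 15.80
nut score 59.1 e1 586.0 e2 -197.5 turn -2.0 n 108
```

Emit:
{"method": "jog_arm", "body": {
  "commands": "0.4 -0.1 0 0; 0.4 0 0 0; 0.4 0 0 0; 0.3 0 0 0; 0.2 0 0 0; 0.2 0 0 0; 0.2 0 0 0; 0.2 0 0 0"
}}

```text
time: 16.65
tcp_pos: [617.0, -115.4, 26.2]
ee_rot: [[-0.174, 0.985, -0.0], [0.985, 0.174, -0.0], [-0.0, -0.0, -1.0]]
ft_force: [-0.3, -0.5, -0.5]
finger_gap: 0.243
gripper_force: 0.2
```

Emit:
{"method": "jog_arm", "body": {
  "commands": "0.3 0 0 0; 0.3 0 0 0; 0.3 0 0 0; 0.3 0 0 0; 0.3 0 0 0; 0.3 0 0 0; 0.3 0 0 0; 0 0 0 0"
}}

```text
time: 17.45
tcp_pos: [613.4, -93.6, 26.2]
ee_rot: [[-0.175, 0.985, 0.0], [0.985, 0.175, 0.001], [0.001, 0.0, -1.0]]
ft_force: [-0.6, -0.1, 0.3]
finger_gap: 0.24
gripper_force: 0.0
```

```bash
python3 -c "
from nut import *
here()
nutfit((586,-178),span=12)"
```

```text
e1 587.6 e2 -199.2 z 26.2 yaw-100.05 0.04 F [-0.6 -0.1  0.3] t 17.45
nut score 60.8 e1 586.0 e2 -172.0 turn -1.0 n 108
```

Emit:
{"method": "jog_arm", "body": {
  "commands": "0.4 -0.05 0 0; 0.4 0 0 0; 0.4 0 0 0; 0.4 0 0 0; 0.4 0 0 0; 0.4 0 0 0; 0.4 0 0 0; 0.4 0 0 0"
}}

```text
time: 18.3
tcp_pos: [607.3, -62.7, 26.2]
ee_rot: [[-0.174, 0.985, -0.0], [0.985, 0.174, -0.0], [-0.0, -0.0, -1.0]]
ft_force: [0.1, -0.9, -0.1]
finger_gap: 0.239
gripper_force: 0.2
```

```bash
python3 -c "
from nut import *
here()
nutfit((586,-140),span=12)"
```

```text
e1 587.0 e2 -167.8 z 26.2 yaw-100.05 -0.01 F [ 0.1 -0.9 -0.1] t 18.30
nut score 60.1 e1 586.0 e2 -141.0 turn 1.0 n 108
```

Tracking well. Next is the approach to the pocket, at 3 mm per row.

Emit:
{"method": "jog_arm", "body": {
  "commands": "0.3 0 0 0; 0.3 0 0 0; 0.3 0 0 0; 0.3 0 0 0; 0.3 0 0 0; 0.3 0 0 0; 0.3 0 0 0; 0.3 0 0 0"
}}

```text
time: 19.15
tcp_pos: [603.1, -39.2, 26.2]
ee_rot: [[-0.174, 0.985, 0.0], [0.985, 0.174, -0.0], [-0.0, 0.0, -1.0]]
ft_force: [0.4, 0.3, 0.3]
finger_gap: 0.237
gripper_force: 0.2
```

Emit:
{"method": "jog_arm", "body": {
  "commands": "0.2 0 0 0; 0.2 0 0 0; 0.2 0 0 0; 0.2 0 0 0; 0 0 0 0"
}}

```text
time: 19.65
tcp_pos: [601.8, -30.9, 26.2]
ee_rot: [[-0.175, 0.985, 0.0], [0.985, 0.175, 0.0], [0.0, 0.0, -1.0]]
ft_force: [0.5, 0.4, 0.2]
finger_gap: 0.241
gripper_force: 0.0
```

```bash
python3 -c "
from nut import *
here()
nutfit((586,-108),span=12);nutfit((586,-104),z=35,span=12)"
```

```text
e1 587.2 e2 -135.5 z 26.2 yaw-100.05 0.02 F [0.5 0.4 0.2] t 19.65
nut score 69.1 e1 586.5 e2 -100.5 turn -6.0 n 108
nut score 67.0 e1 586.5 e2 -100.5 turn 1.0 n 108
```

Emit:
{"method": "jog_arm", "body": {
  "commands": "0.2 0 0 0; 0.2 0 0 0; 0.2 0 0 0; 0.1 0 0 0; 0.1 0 0 0; 0 0 0 0"
}}

```text
time: 20.35
tcp_pos: [600.4, -23.5, 26.2]
ee_rot: [[-0.175, 0.985, 0.0], [0.985, 0.175, 0.0], [0.0, 0.0, -1.0]]
ft_force: [1.0, -0.9, -0.1]
finger_gap: 0.239
gripper_force: 0.0
```

Emit:
{"method": "jog_arm", "body": {
  "commands": "0.1 0 0 0; 0.1 0 0 0; 0 0 0 0"
}}

```text
time: 20.65
tcp_pos: [600.0, -21.5, 26.2]
ee_rot: [[-0.175, 0.985, 0.0], [0.985, 0.175, 0.0], [0.0, 0.0, -1.0]]
ft_force: [0.3, -0.4, 0.8]
finger_gap: 0.239
gripper_force: 0.0
```

Emit:
{"method": "jog_arm", "body": {
  "commands": "0.1 0 0 0; 0.1 0 0 0; 0 0 0 0"
}}

```text
time: 20.95
tcp_pos: [599.7, -19.6, 26.2]
ee_rot: [[-0.175, 0.985, -0.0], [0.985, 0.175, 0.0], [0.0, -0.0, -1.0]]
ft_force: [-0.1, -1.2, 0.1]
finger_gap: 0.24
gripper_force: 0.0
```

```bash
python3 -c "
from nut import *
here()
p=manip.camera_params('wrist');im=manip.read_camera('wrist')
for z in (43,39,35,31): nutfit((586,-102),z=z,span=6,img=im,p=p,tr=10)
S=manip.camera_params('scene');im=manip.read_camera('scene')
for z in (43,39,35,31): nutfit((586,-102),z=z,span=8,img=im,p=S,tr=10)
"
```

```text
e1 587.0 e2 -124.0 z 26.2 yaw-100.05 0.00 F [-0.1 -1.2  0.1] t 20.95
nut score 68.6 e1 586.5 e2 -96.5 turn 1.0 n 108
nut score 71.2 e1 586.0 e2 -98.0 turn 0.0 n 108
nut score 71.4 e1 586.5 e2 -100.0 turn 11.0 n 108
nut score 71.8 e1 586.0 e2 -101.0 turn 11.0 n 108
nut score 78.8 e1 587.0 e2 -107.5 turn -12.0 n 38
nut score 78.8 e1 591.5 e2 -105.5 turn -11.0 n 38
nut score 78.7 e1 590.0 e2 -107.0 turn -3.0 n 38
nut score 78.4 e1 592.5 e2 -104.5 turn 7.0 n 41
```

The nut looks home: its top plane fits z≈34–35, it stayed put while the fingers passed over where a raised nut would be, and there was no force. Next is the keeper.

```bash
cat >> plan.py <<'E'
PV=(553.9,-35.2)
def kp(phi,gap,z):
    f=np.radians(phi);d=18+gap
    x,y=W(PV[0]+79*np.cos(f)+d*np.sin(f),PV[1]+79*np.sin(f)-d*np.cos(f))
    return x,y,z,phi+280.05
E
python3 - <<'E'
from plan import *
here()
s=manip.observe()["tcp_pos"]
plan([(s[0],s[1],85,None),kp(-173.4,12,85),kp(-173.4,12,39)])
E
```

```text
e1 587.0 e2 -124.1 z 26.2 yaw-100.05 -0.00 F [-0.5 -1.2 -0.4] t 21.05
0.00 0.00 -2.94 -0.00; 0.00 0.00 -2.94 -0.00; 2.74 -2.88 -0.00 -1.65; 2.82 -2.80 -0.00 -1.65; 2.90 -2.71 -0.00 -1.65; 2.98 -2.63 -0.00 -1.65; 0.00 0.00 4.60 -0.00
t 21.1
```

Emit:
{"method": "jog_arm", "body": {
  "commands": "0 0 -2.5 0; 0 0 -3.4 0; 2.7 -2.9 0 -1.6; 2.8 -2.8 0 -1.7; 2.9 -2.7 0 -1.6; 3 -2.6 0 -1.7; 0 0 0 0; 0 0 0 0",
  "hand": 0
}}

```text
time: 21.85
tcp_pos: [467.4, 68.4, 85.5]
ee_rot: [[-0.288, 0.958, 0.0], [0.958, 0.288, -0.0], [-0.0, 0.0, -1.0]]
ft_force: [1.0, -0.6, 0.0]
finger_gap: -0.001
gripper_force: 0.0
```

Run:
```python
from nut import *
here()
p=manip.camera_params("wrist");im=manip.read_camera("wrist");cv2.imwrite("pics/w5.png",im[:,:,::-1])
g=cv2.cvtColor(im,cv2.COLOR_RGB2GRAY)
for n,f,z in (("knobtop",-173.4,72),("knobbase",-173.4,43)):
    r=np.radians(f);u=proj(p,np.array([*W(PV[0]+79*np.cos(r),PV[1]+79*np.sin(r)),z]))[0];print(n,u)
    c,ro=u.round().astype(int)
print(g[max(ro-60,0):ro+30:5,c-50:c+51:5])
plan([kp(-173.4,12,39)])
```

```text
e1 472.2 e2 -14.2 z 85.5 yaw-100.05 6.70 F [ 1.  -0.6  0. ] t 21.85
knobtop [321.91282618 280.41479903]
knobbase [321.84389485 258.1606096 ]
[[146 144 146 147 143 142 141 144 146 145 147 141 140 138 132 130 132 134
  135 136 133]
 [145 145 143 146 145 144 143 145 145 147 145 143 140 139 138 134 134 137
  135 133 132]
 [146 145 143 147 147 142 144 144 147 146 143 146 121  80  80  64  79  77
  111  96 132]
 [147 148 146 144 145 147 145 148 146 145 147 144  87  78  98 103  94  95
   97  92  87]
 [148 151 151 147 146 147 144 147 148 147 145 147  92  74  98 100 104 101
  108 104 109]
 [104 106 108 144 146 147 115 119  84  84  81  93  89  65 100  82  63  81
  102 104 107]
 [ 83  84  81  75  71  72  75  74  79  82  82  80  82  65  98  62  98  71
   74  60  63]
 [ 80  83  73  84  82  80  72  80  89  79  83  83  85  61  56  54  61  60
   60  61  60]
 [ 89  82 111 118 118 115  79 133 131 103  79  82  83  61  55  54  57  63
   63  62  64]
 [ 79 178 170  56  64  99 215 124  87  78  35  84  83  60  56  49  46  50
   61  60  61]
 [ 80 212 124  65  73  79 184 181  85  77  33  84  83  73  96 105 119 150
  116  58  43]
 [ 92 216 125  73  73  45  39  68  86  72  33  83  85  33  34  90 110 133
  116 105 103]
 [142 177 212 109  69  34  35  73  84  74  35  83  84  35  30  35  91 102
  106  90 101]
 [143 141 164 210 102  35  32  81  82  72  33  82  84  45  34  34  72  87
  105  77 103]
 [141 144  97 214  42  36  36  83  82  70  34  83  81  56  30  35  52  88
   88  63 103]
 [140 141 129 211  31  32  30  83  83  65  27  82  81  64  32  28  45  87
   92  85  75]
 [140 128 174 210  34  32  34  84  83  67  30  86  81  76  32  28  37  84
   92 115 165]
 [144  99 206 127  32  29  32  27  37  77  30  99  22  30  17  29  25  76
   91  93 166]]
0.08 -0.10 4.64 -0.02
t 21.9
```

Emit:
{"method": "jog_arm", "body": {
  "commands": "0 0 2.3 0; 0 0 2 0; 0 0 0.3 0; 0 0 0 0"
}}

```text
time: 22.3
tcp_pos: [468.2, 67.1, 38.8]
ee_rot: [[-0.285, 0.959, -0.0], [0.959, 0.285, -0.001], [-0.001, -0.0, -1.0]]
ft_force: [-0.5, 0.0, 0.4]
finger_gap: 0.004
gripper_force: 0.0
```

Emit:
{"method": "jog_arm", "body": {
  "commands": "-0.2 0 0 0; -0.2 0 0 0; -0.2 0 0 0; -0.2 0 0 0; -0.1 0 0 0; -0.1 0 0 0; 0 0 0 0"
}}

```text
time: 23.0
tcp_pos: [470.4, 58.1, 39.2]
ee_rot: [[-0.286, 0.958, 0.0], [0.958, 0.286, -0.0], [-0.0, 0.0, -1.0]]
ft_force: [0.6, -0.4, -0.1]
finger_gap: 0.002
gripper_force: 0.0
```

Emit:
{"method": "jog_arm", "body": {
  "commands": "-0.2 0 0 0; -0.2 0 0 0; -0.1 0 0 0; -0.1 0 0 0"
}}

```text
time: 23.4
tcp_pos: [471.8, 52.5, 39.1]
ee_rot: [[-0.287, 0.958, -0.0], [0.958, 0.287, 0.0], [0.0, -0.0, -1.0]]
ft_force: [-0.6, 0.5, 1.3]
finger_gap: 0.001
gripper_force: 0.7
```

Run:
```python
from plan import *
here()
way=[kp(f,0,39) for f in np.arange(-171,-76,2.5)]
plan(way)
```

```text
e1 473.8 e2 -30.7 z 39.1 yaw-100.05 6.60 F [-0.6  0.5  1.3] t 23.40
0.10 -0.06 0.01 -2.40; -0.35 -0.07 -0.00 -2.50; -0.35 -0.07 -0.00 -2.50; -0.35 -0.07 -0.00 -2.50; -0.35 -0.07 -0.00 -2.50; -0.35 -0.07 -0.00 -2.50; -0.35 -0.07 -0.00 -2.50; -0.35 -0.07 -0.00 -2.50
-0.35 -0.07 -0.00 -2.50; -0.35 -0.07 -0.00 -2.50; -0.35 -0.07 -0.00 -2.50; -0.35 -0.07 -0.00 -2.50; -0.35 -0.07 -0.00 -2.50; -0.35 -0.07 -0.00 -2.50; -0.35 -0.07 -0.00 -2.50; -0.35 -0.07 -0.00 -2.50
-0.35 -0.07 -0.00 -2.50; -0.35 -0.07 -0.00 -2.50; -0.35 -0.07 -0.00 -2.50; -0.35 -0.07 -0.00 -2.50; -0.35 -0.07 -0.00 -2.50; -0.35 -0.07 -0.00 -2.50; -0.35 -0.07 -0.00 -2.50; -0.35 -0.07 -0.00 -2.50
-0.35 -0.07 -0.00 -2.50; -0.35 -0.07 -0.00 -2.50; -0.35 -0.07 -0.00 -2.50; -0.35 -0.07 -0.00 -2.50; -0.35 -0.07 -0.00 -2.50; -0.35 -0.07 -0.00 -2.50; -0.35 -0.07 -0.00 -2.50; -0.35 -0.07 -0.00 -2.50
-0.35 -0.07 -0.00 -2.50; -0.35 -0.07 -0.00 -2.50; -0.35 -0.07 -0.00 -2.50; -0.35 -0.07 -0.00 -2.50; -0.35 -0.07 -0.00 -2.50; -0.35 -0.07 -0.00 -2.50
t 23.4
```

Emit:
{"method": "jog_arm", "body": {
  "commands": "-0.35 -0.07 0 -2.5; -0.35 -0.07 0 -2.5; -0.35 -0.07 0 -2.5; -0.35 -0.07 0 -2.5; -0.35 -0.07 0 -2.5; -0.35 -0.07 0 -2.5; -0.35 -0.07 0 -2.5; -0.35 -0.07 0 -2.5"
}}

```text
time: 24.2
tcp_pos: [479.7, 25.4, 39.2]
ee_rot: [[-0.599, 0.801, 0.001], [0.801, 0.599, 0.001], [0.0, 0.002, -1.0]]
ft_force: [-0.5, 1.7, -1.1]
finger_gap: -0.002
gripper_force: 0.7
```

Emit:
{"method": "jog_arm", "body": {
  "commands": "-0.35 -0.07 0 -2.5; -0.35 -0.07 0 -2.5; -0.35 -0.07 0 -2.5; -0.35 -0.07 0 -2.5; -0.35 -0.07 0 -2.5; -0.35 -0.07 0 -2.5; -0.35 -0.07 0 -2.5; -0.35 -0.07 0 -2.5"
}}

```text
time: 25.0
tcp_pos: [495.2, 1.7, 39.2]
ee_rot: [[-0.836, 0.548, 0.0], [0.548, 0.836, 0.001], [0.0, 0.001, -1.0]]
ft_force: [0.1, 1.5, 0.2]
finger_gap: -0.004
gripper_force: 0.7
```

```bash
cat >> plan.py <<'E'
def polar():
    here();s=manip.observe();p=s["tcp_pos"];a,b=p[0]*np.cos(Y)+p[1]*np.sin(Y)-PV[0],-p[0]*np.sin(Y)+p[1]*np.cos(Y)-PV[1]
    r=np.hypot(a,b);print("tcp polar r %.1f (81 nominal) knob phi if in contact %.1f"%(r,np.degrees(np.arctan2(b,a))+np.degrees(np.arctan2(18,79))))
    R=s["ee_rot"];print("tool phi %.1f"%((np.degrees(np.arctan2(R[1][0],R[0][0]))-280.05+180)%360-180))
E
python3 -c "
from plan import *
polar(); plan([kp(f,0,39) for f in np.arange(-128,-75,2.5)][:4])
import cv2
cv2.imwrite('pics/s6.png',manip.read_camera('scene')[:,:,::-1])"
```

```text
e1 487.9 e2 -84.8 z 39.2 yaw-100.05 46.70 F [0.1 1.5 0.2] t 25.00
tcp polar r 82.6 (81 nominal) knob phi if in contact -130.2
tool phi -133.3
-0.34 0.11 0.02 -5.30; -0.35 -0.07 -0.00 -2.50; -0.35 -0.07 -0.00 -2.50; -0.35 -0.07 -0.00 -2.50
t 25.0
```

Emit:
{"method": "jog_arm", "body": {
  "commands": "-0.35 0.05 0 -4; -0.35 -0.07 0 -3.5; -0.35 -0.07 0 -2.5; -0.35 -0.07 0 -2.5; -0.35 -0.07 0 -2.5; -0.35 -0.07 0 -2.5; -0.35 -0.07 0 -2.5; -0.35 -0.07 0 -2.5"
}}

```text
time: 25.85
tcp_pos: [518.5, -14.4, 39.0]
ee_rot: [[-0.982, 0.188, -0.001], [0.188, 0.982, -0.002], [0.001, -0.002, -1.0]]
ft_force: [-1.4, -0.3, 1.4]
finger_gap: 0.001
gripper_force: 0.7
```

Emit:
{"method": "jog_arm", "body": {
  "commands": "-0.35 -0.07 0 -2.5; -0.35 -0.07 0 -2.5; -0.35 -0.07 0 -2.5; -0.35 -0.07 0 -2.5; -0.35 -0.07 0 -2.5; -0.35 -0.07 0 -2.5; -0.35 -0.07 0 -2.5; 0 0 0 0"
}}

```text
time: 26.65
tcp_pos: [543.2, -20.7, 38.8]
ee_rot: [[-0.994, -0.114, -0.001], [-0.114, 0.994, -0.001], [0.001, -0.001, -1.0]]
ft_force: [-0.9, 0.7, 1.1]
finger_gap: 0.002
gripper_force: 0.0
```

```bash
python3 -c "
from plan import *
polar()"
```

```text
e1 531.3 e2 -115.2 z 38.8 yaw-100.05 -273.52 F [-0.9  0.7  1.1] t 26.65
tcp polar r 83.2 (81 nominal) knob phi if in contact -93.0
tool phi -93.5
```

Emit:
{"method": "jog_arm", "body": {
  "commands": "-0.2 -0.04 0 -1.4; -0.2 -0.04 0 -1.4; -0.2 -0.04 0 -1.4; -0.2 -0.04 0 -1.4; -0.2 -0.04 0 -1.4; 0 0 0 0"
}}

```text
time: 27.25
tcp_pos: [553.9, -19.9, 39.2]
ee_rot: [[-0.972, -0.236, 0.001], [-0.236, 0.972, 0.0], [-0.001, 0.0, -1.0]]
ft_force: [-0.4, -0.4, -0.2]
finger_gap: 0.001
gripper_force: 0.4
```

Emit:
{"method": "jog_arm", "body": {
  "commands": "-0.15 -0.03 0 -1; -0.15 -0.03 0 -1; -0.15 -0.03 0 -1; 0 0 0 0"
}}

```text
time: 27.65
tcp_pos: [558.4, -19.5, 39.2]
ee_rot: [[-0.958, -0.287, 0.001], [-0.287, 0.958, 0.0], [-0.001, 0.0, -1.0]]
ft_force: [-1.6, -0.8, -0.7]
finger_gap: -0.001
gripper_force: 0.3
```

Emit:
{"method": "jog_arm", "body": {
  "commands": "-0.1 -0.02 0 -0.7; -0.1 -0.02 0 -0.7; -0.1 -0.02 0 -0.7; 0 0 0 0"
}}

```text
time: 28.05
tcp_pos: [561.3, -19.3, 39.2]
ee_rot: [[-0.947, -0.322, 0.0], [-0.322, 0.947, 0.0], [-0.001, 0.0, -1.0]]
ft_force: [-0.9, 0.2, -1.1]
finger_gap: 0.0
gripper_force: 0.4
```

```bash
python3 -c "
from plan import *
polar()"
```

```text
e1 549.3 e2 -117.0 z 39.2 yaw-100.05 -261.28 F [-0.9  0.2 -1.1] t 28.05
tcp polar r 81.9 (81 nominal) knob phi if in contact -80.3
tool phi -81.3
```

Force is still low and the stop hasn't been reached. I'll continue in 1 mm steps.

Emit:
{"method": "jog_arm", "body": {
  "commands": "-0.1 -0.02 0 -0.7; -0.1 -0.02 0 -0.7; -0.1 -0.02 0 -0.7; 0 0 0 0"
}}

```text
time: 28.45
tcp_pos: [564.4, -18.9, 39.2]
ee_rot: [[-0.934, -0.356, 0.0], [-0.356, 0.934, 0.0], [-0.001, 0.0, -1.0]]
ft_force: [-0.5, -0.8, 0.7]
finger_gap: -0.004
gripper_force: 0.4
```

Emit:
{"method": "jog_arm", "body": {
  "commands": "-0.1 -0.02 0 -0.7; -0.1 -0.02 0 -0.7; 0 0 0 0"
}}

```text
time: 28.75
tcp_pos: [566.4, -18.6, 39.2]
ee_rot: [[-0.925, -0.379, 0.0], [-0.379, 0.925, 0.0], [-0.0, 0.0, -1.0]]
ft_force: [-0.7, 0.2, 0.1]
finger_gap: 0.001
gripper_force: 0.4
```

Emit:
{"method": "jog_arm", "body": {
  "commands": "-0.1 -0.02 0 -0.7; 0 0 0 0"
}}

```text
time: 28.95
tcp_pos: [567.3, -18.4, 39.2]
ee_rot: [[-0.921, -0.39, 0.0], [-0.39, 0.921, 0.0], [-0.0, 0.0, -1.0]]
ft_force: [-1.1, 0.4, 0.8]
finger_gap: -0.002
gripper_force: 0.4
```

Emit:
{"method": "jog_arm", "body": {
  "commands": "-0.1 -0.02 0 -0.7; 0 0 0 0"
}}

```text
time: 29.15
tcp_pos: [568.3, -18.2, 39.2]
ee_rot: [[-0.916, -0.401, 0.0], [-0.401, 0.916, 0.0], [-0.0, -0.0, -1.0]]
ft_force: [-0.4, 0.2, 0.5]
finger_gap: -0.001
gripper_force: 0.4
```

Emit:
{"method": "jog_arm", "body": {
  "commands": "-0.1 -0.02 0 -0.7; 0 0 0 0"
}}

```text
time: 29.35
tcp_pos: [569.3, -18.0, 39.2]
ee_rot: [[-0.911, -0.412, 0.0], [-0.412, 0.911, 0.0], [-0.0, -0.0, -1.0]]
ft_force: [-1.2, 0.3, 1.2]
finger_gap: 0.002
gripper_force: 0.4
```

Emit:
{"method": "jog_arm", "body": {
  "commands": "-0.1 -0.02 0 -0.7; 0 0 0 0"
}}

```text
time: 29.55
tcp_pos: [570.3, -17.8, 39.2]
ee_rot: [[-0.906, -0.424, 0.0], [-0.424, 0.906, 0.0], [-0.0, -0.0, -1.0]]
ft_force: [-1.6, -0.1, 0.4]
finger_gap: -0.003
gripper_force: 0.4
```

Emit:
{"method": "jog_arm", "body": {
  "commands": "-0.1 -0.02 0 -0.7; 0 0 0 0"
}}

```text
time: 29.75
tcp_pos: [571.3, -17.6, 39.2]
ee_rot: [[-0.901, -0.435, 0.0], [-0.435, 0.901, 0.0], [-0.0, -0.0, -1.0]]
ft_force: [-0.5, 0.9, 0.8]
finger_gap: 0.001
gripper_force: 0.5
```

Emit:
{"method": "jog_arm", "body": {
  "commands": "-0.1 -0.02 0 -0.7; 0 0 0 0"
}}

```text
time: 29.95
tcp_pos: [572.1, -17.4, 39.2]
ee_rot: [[-0.895, -0.446, 0.0], [-0.446, 0.895, -0.0], [0.0, -0.0, -1.0]]
ft_force: [-1.1, -1.7, 0.7]
finger_gap: -0.001
gripper_force: 0.6
```

```bash
python3 -c "
from plan import *
polar()"
```

```text
e1 560.3 e2 -117.0 z 39.2 yaw-100.05 -253.59 F [-1.1 -1.7  0.7] t 29.95
tcp polar r 82.0 (81 nominal) knob phi if in contact -72.7
tool phi -73.6
```

Emit:
{"method": "jog_arm", "body": {
  "commands": "-0.1 -0.02 0 -0.7; 0 0 0 0"
}}

```text
time: 30.15
tcp_pos: [572.3, -17.5, 39.1]
ee_rot: [[-0.89, -0.457, -0.002], [-0.457, 0.89, -0.001], [0.002, -0.0, -1.0]]
ft_force: [-3.8, -1.0, 2.8]
finger_gap: -0.001
gripper_force: 2.0
```

Emit:
{"method": "jog_arm", "body": {
  "commands": "-0.1 -0.02 0 -0.7; 0 0 0 0"
}}

```text
time: 30.35
tcp_pos: [572.4, -17.6, 39.0]
ee_rot: [[-0.884, -0.467, -0.003], [-0.467, 0.884, -0.002], [0.004, -0.0, -1.0]]
ft_force: [-5.5, -1.5, 4.8]
finger_gap: -0.001
gripper_force: 3.1
```

Emit:
{"method": "jog_arm", "body": {
  "commands": "-0.05 -0.01 0 -0.3; 0 0 0 0"
}}

```text
time: 30.55
tcp_pos: [572.4, -17.7, 38.9]
ee_rot: [[-0.882, -0.472, -0.004], [-0.472, 0.882, -0.002], [0.005, -0.0, -1.0]]
ft_force: [-6.2, -2.8, 5.0]
finger_gap: -0.001
gripper_force: 3.5
```

The keeper met a hard stop at about 6 N, where the geometry predicts it. I'll back off and check.

Emit:
{"method": "jog_arm", "body": {
  "commands": "0.5 0 0 0; 2 0 0 0; 3 0 -2 0; 2 0 -4 0; 2 0 -4 0; 1 0 -4 0; 0 0 0 0; 0 0 0 0"
}}

```text
time: 31.35
tcp_pos: [483.3, -66.3, 180.2]
ee_rot: [[-0.882, -0.471, 0.004], [-0.471, 0.882, -0.0], [-0.004, -0.002, -1.0]]
ft_force: [0.8, -1.2, -0.9]
finger_gap: -0.001
gripper_force: 0.0
```

Run:
```python
from nut import *
here()
T=manip.camera_params("top");S=manip.camera_params("scene");Wc=manip.camera_params("wrist")
ims={n:manip.read_camera(n) for n in ("top","scene","wrist")}
for n,im in ims.items(): cv2.imwrite(f"pics/{n}9.png",im[:,:,::-1])
for phi in (-75,-72.5,-70):
    r=np.radians(phi);X=np.array([*W(PV[0]+79*np.cos(r),PV[1]+79*np.sin(r)),72.])
    print(phi,[proj(q,X)[0].round(1).tolist() for q in (T,S,Wc)])
r=np.radians(-72.5)
obs=[]
for n,q in (("top",T),("scene",S),("wrist",Wc)):
    c,w=proj(q,np.array([*W(PV[0]+79*np.cos(r),PV[1]+79*np.sin(r)),60.]))[0].round().astype(int)
    c,w=int(c),int(w); g=cv2.cvtColor(ims[n],cv2.COLOR_RGB2GRAY)
    if not(14<c<626 and 14<w<386): print(n,"out",c,w); continue
    k=g[w-14:w+15,c-14:c+15]; m=(k<50).astype(np.uint8)
    num,lab,st,ce=cv2.connectedComponentsWithStats(m)
    print(n,(c,w),[(st[i].tolist(),(ce[i]+[c-14,w-14]).round(1).tolist()) for i in range(1,num) if st[i][4]>8])
```

```text
e1 464.3 e2 -149.7 z 180.2 yaw-100.05 -251.95 F [ 0.8 -1.2 -0.9] t 31.35
-75 [[347.7, 182.2], [374.5, 202.9], [323.0, 301.8]]
-72.5 [[347.0, 180.9], [374.7, 201.7], [322.9, 304.6]]
-70 [[346.3, 179.7], [374.8, 200.6], [323.0, 307.4]]
top (347, 182) []
scene (374, 207) [([13, 12, 5, 9, 37], [374.7, 208.5])]
wrist (323, 297) [([0, 0, 29, 29, 813], [323.0, 297.4])]
```

```bash
python3 -c "
from rig import manip
print(manip.hand_in())"
```

```text
the job is handed in; nothing more can be done
None
```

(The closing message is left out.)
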